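# Hang the lacquer ware to dry and set the blower

### The arm

A 7-joint arm with a two-finger parallel gripper is mounted at the origin on the work surface. World frame = base frame: x ahead of the robot, y to its left, z up, the work surface at z = 0. Lengths are in m, angles in rad, forces in N, time in s.
With the tool pointing down it reaches from about 0.35 to 0.9 m from the base axis. Payload 8.1 kg.
Tool frame: the origin (TCP) lies at the centre of the arm's flange, where the gripper is bolted on; the fingertips stand 178 mm ahead of it and the grasp point (between the pads) lies 159 mm ahead of it; x points along the fingers, z is the direction in which the jaws open and shut, and the axes are right-handed (so a half turn about x gives the same grasp; the last joint's range is limited). The gripper opens to 92 mm and grips with 3 to 60 N. Pads are 19 mm wide; open, the fingers measure 130 mm over their backs; the gripper's body (75 mm by 190 mm) begins 47 mm behind the grasp point.
Start: joints at [-1.401, 0.434, 0.025, 1.573, -0.012, 1.134, -0.075], TCP at [0.168, 0.602, 0.405] pointing down, gripper open.
Joint ranges: [-2.62, 2.62], [-0.44, 2.09], [-1.27, 1.32], [0.08, 2.57], [-1.32, 4.46], [0.12, 2], [-2.74, 2.74]. Speed limits (rad/s): [2.22, 2.22, 3.01, 3.01, 3.14, 3.14, 3.14].

### API

Orientations are given as a rotation vector (axis times angle).
In Python, from cell import arm, get_image, search_frame, pinpoint gives the robot as it stands.
- The arm moves only by the tool arm_command, never from a script. Its argument "motion" is a list of rows, each a list of 7 numbers: the finger opening in mm, from 0 to 91.8, then the shift along the tool's x, y, z in mm, then the turn, a rotation vector about the tool's x, y, z in degrees. In form: [[fingers, x, y, z, ax, ay, az], ...]. A call has 1 to 5 rows; each row shifts and turns the commanded pose from where the row before left it, along the tool's axes as they then stand; what a row does not reach is not made up. A row lasts 1/8 s, in which the tool goes at most 62.5 mm and 10.7 degrees, less where a joint would pass 70% of its speed; a pose out of reach is approached as far as the arm can. A call with a gripper value outside its range is refused whole. The fingers move at their own pace and stop on an object; "newtons" is the grip in N (left out, the last holds). Time passes only in rows, so rows that do not move let the fingers close. It gives the time, the measured TCP pose, the force and the opening at its end, in the units of the state.
- arm.observe(): the state, without advancing time (a new reading comes with each control period).
- get_image(name): name is "side" or "top" or "wrist"; returns a dict with "frame" (400x640x3 uint8, red, green, blue), "range_z" (400x640 float32, m along the optical axis (not along the pixel's ray), 0 where there is no reading), "K" (3x3 intrinsics, pixels), "origin" and "rotation" of the camera in the world; the wrist camera has in their place "tool_from_camera" (4x4, takes a point from camera to tool coordinates, whose origin is the TCP and whose axes are the tool frame's). Camera axes: x right, y down, z forward; pixel columns grow to the right and rows downward; lengths in m; the calibration is good to about 2 mm. A picture is of the moment at which its call begins: read the wrist's pose just before it.
- arm.sign_off(): hands the job in, once; it reports no verdict.
Trained networks look in the newest picture that a camera, given by its name, has taken for a name from the list of things; names that differ only in an ending like _2 or _b are one class to them, and where a whole thing is asked for, a point or a joint stands for the part that bears it (a point fixed in the world has none). Each returns a list of dicts, best first, with "p" (0 to 1); they miss things now and then, are a little off and sometimes report something else, mostly with a low value. They report only what shows in the picture. A call takes as long as a camera call. They do not tell look-alikes from the thing itself.
- search_frame(camera, target): "point" ([x, y, z] in m, in world coordinates, good to about 4 mm: the middle of the surface that is visible of it).
- pinpoint(camera, target): "point" ([x, y, z] in m, in world coordinates, good to about 4 mm: a listed point, or the origin of a listed thing).
The state is a dict: "clock": time; "joints": joint angles; "dq": joint speeds; "joint_efforts": joint torques, N m; "position": TCP position; "ee_rot": TCP orientation; "force": force on the tool from outside, world axes, zero at the start; "ft_torque": the same for the moment, N m; "width": opening from 0.0 (shut) to 1.0 (fully open).
Only numpy, scipy, OpenCV 4.12 (cv2) and the standard library are available. Lean on these libraries where they do the work, as an engineer would, in place of code of your own. Each camera call takes 0.05 s, during which the arm holds its last target. There are 200 camera calls.

### The job

Put the fresh lacquer ware up to dry: first hang every handled dish and pail that stands on the bench by its handle on the drying stand, one to a hook, upright. Then pull the blower's damper rod out to its middle click, and last of all turn the sunken trim knob until its pointer lies on the brass mark. Leave the jar, the bowl and the brush where they are.

Things in the scene. Friction and masses are not known exactly. Their poses are not given: they have to be found in the camera images.
- dish1_bar (a point): Shallow dark-lacquered dish, 102 mm wide, body 36 mm high, 170 g, upright; maybe absent. Point: centre of the handle bar, 122 mm above the underside; x across the bar, y along it, z up (a half turn is the same). Hoop handle: level round bar, 12 mm thick, 110 mm long (y), on two uprights, 98 mm free between them. Grip the bar at its middle, fingers closing along x.
- dish2_bar (a point): A second shallow dish like dish1, with the same handle; maybe absent. Point: centre of the handle bar, 122 mm above the underside; x across the bar, y along it, z up (a half turn is the same). 
- pail1_bar (a point): Deeper dark-lacquered pail, 102 mm wide, body 60 mm high, 230 g, upright, with the same handle as dish1; maybe absent. Point: centre of the handle bar, 122 mm above the underside; x across the bar, y along it, z up (a half turn is the same). 
- pail2_bar (a point): A second deeper pail like pail1, with the same handle as dish1; maybe absent. Point: centre of the handle bar, 122 mm above the underside; x across the bar, y along it, z up (a half turn is the same). 
- stand: Fixed drying stand of pale wood: two posts 500 mm apart, 176 mm high, on feet 20 mm high, and a rail board between them along y, 20 mm thick, 126 to 166 mm above the bench; four twin-pronged wire hooks stick out from it to -x, 120 mm apart. Origin on the bench under the rail's middle; x away from the robot, y to its left, z up.
- hook1 (a point): Hook 1, 180 mm right (-y) of the rail's middle: two parallel 8 mm wire prongs, 56 mm apart in y, out from the rail to -x, bent into a dip, ends turned up. Point: where the bar's centre rests in the dips, 166 mm above the bench, midway between the prongs, 60 mm before the rail's face. Prong ends 24 mm before it, tops 22 mm above it. Axes as the stand.
- hook2 (a point): Hook 2, 60 mm right of the rail's middle, like hook1. Point where the bar's centre comes to rest, 166 mm above the bench. Axes as the stand.
- hook3 (a point): Hook 3, 60 mm left of the rail's middle, like hook1. Point where the bar's centre comes to rest, 166 mm above the bench. Axes as the stand.
- hook4 (a point): Hook 4, 180 mm left of the rail's middle, like hook1. Point where the bar's centre comes to rest, 166 mm above the bench. Axes as the stand.
- blower: Fixed grey warm-air blower, a box 200 x 200 x 100 mm left of the stand. Origin under its centre; x away from the robot (front face at x = -100 mm), y to its left, z up. Slatted air outlet on its right side, round well with the trim knob in its top, damper rod out of its front.
- trim (a joint): Angle of the sunken trim knob, rad, 0 to 4.70, growing clockwise seen from above; the pointer is on the brass mark at 1.57. It starts clockwise of the mark, by 1.1 to 2.8 rad. Light friction (0.03 N m); it stays where it is left.
- trim_grip (a point): Trim knob: black bar 34 long, 12 wide, 20 mm high on a 33 mm skirt, in a round well 66 mm wide, 30 mm deep (enter with fingers only partly open). Point on its axis, half-way up the bar, 84 mm above the bench, 14 above the well's floor, 16 below the blower's top. Turns with the knob: x along the bar to the pointer end (white line), y across it.
- trim_mark (a point): Long raised brass mark on the blower's top, 44 mm from the knob's axis, among short white scale ticks: where the pointer must point. Axes as the blower.
- damper (a joint): Damper rod, m: 0 pushed in (shut), 0.020 middle click (half open), 0.040 pulled out. Starts pushed in. It clicks at these three: about 5 N pulls it out of a click; let go within about 8 mm of the middle, it snaps into the middle click.
- damper_grip (a point): Centre of the black round knob on the damper rod's end, 60 mm above the bench: a cylinder 28 mm in diameter, 26 mm long, lying along the blower's x, its near end 28 mm off the front face when pushed in. Pull straight out along the blower's -x. Axes as the blower.
- jar: Bystander: closed amber glass jar, 72 mm across, 105 mm high, right of the stand. Origin at the centre of its underside.
- bowl: Bystander: white bowl, 100 mm across, 45 mm high, behind the stand. Origin at the centre of its underside.
- brush: Bystander: flat brush, 210 mm long, lying behind the stand. Origin under its middle, x along it.
Not all that is in view belongs to the job. What is shaped like the part that bears dish2_bar but blue or turquoise is not meant. Leave any red look-alike of the part that bears pail2_bar alone.

How it is judged:
By the outcome, as a careful person would: the job done as asked, in the order asked, and still so for the second after the job is handed in, with the robot touching nothing.
Of dish1, dish2, pail1, pail2 only 3 to 4 are there at a start; the rules pass over those that are not, and their reading is None.
At some moment in a run one of dish1, dish2, pail1, pail2 may be knocked a few centimetres aside while the robot is not near it.
It also fails if it takes over 210 s, if anything falls off the work surface, if the arm or the gripper's body presses on something with over 40 N, if the wrist force passes 120 N, or if a joint passes its speed limit or range.

## Working session

There is one attempt and no reset: what is moved stays moved. The work goes in short steps, Python scripts to look and compute and a tool call to move; the robot and the scene stay as the last step left them, time stands still between calls to the robot, and variables do not carry over. Pictures are saved under pics/ and viewed, about 12 in all and at most 16, crops included, and the job is handed in when it is done.

Besides the shell and the picture viewer there is one more tool, called after "Emit:" by a JSON object that holds its "api" and its "payload". arm_command: Moves the arm, as the interface text tells. Its arguments: {"type":"object","properties":{"motion":{"type":"array"},"newtons":{"type":"number"}},"required":["motion"]}

```bash
mkdir -p pics; ls; python3 - <<'E'
from cell import arm,get_image,search_frame,pinpoint
import cv2,numpy as np
s=arm.observe();print(s)
for c in ["side","top"]:
    d=get_image(c);cv2.imwrite(f"pics/{c}0.png",d["frame"][:,:,::-1]);print(c,d["origin"],d["K"][0,0])
    for n in ["dish1_bar","pail1_bar","hook1","stand","blower","trim_grip","trim_mark","damper_grip","jar"]:
        print(n,[(np.round(r["point"],3).tolist(),round(r["p"],2)) for r in pinpoint(c,n)][:7])
E
```

```text
pics
{'clock': 0.0, 'joints': array([-1.40062938,  0.43522172,  0.02499998,  1.57408157, -0.01158994,
        1.13395469, -0.07512557]), 'dq': array([ 2.91415119e-04,  7.31402145e-04,  5.28012917e-04, -5.63456878e-04,
        5.49897059e-05, -1.57848251e-03,  1.75865515e-03]), 'joint_efforts': array([ 1.85230865e-04, -6.67861390e+01,  9.84231681e-01, -3.14460862e+01,
       -6.07376662e-02,  4.28898039e-02,  1.71590546e-04]), 'position': array([0.16835911, 0.6016709 , 0.40395185]), 'ee_rot': array([-1.0068932 ,  1.32715535,  1.00516073]), 'force': array([ 0.12237364, -0.89809544,  0.27446206]), 'ft_torque': array([-0.0222829 , -0.00785498, -0.01452211]), 'width': 1.0015112938784307}
side [ 0.0652739  -0.63350612  0.59659195] 376.5755316989387
dish1_bar [([0.441, -0.099, 0.122], 0.76), ([0.568, 0.388, 0.102], 0.57), ([0.622, -0.249, 0.168], 0.32)]
pail1_bar []
hook1 [([0.622, -0.25, 0.168], 0.95), ([0.606, 0.108, 0.166], 0.86), ([0.609, -0.018, 0.169], 0.74), ([0.614, -0.138, 0.168], 0.64)]
stand [([0.453, 0.055, 0.12], 0.44)]
blower [([0.545, 0.323, -0.003], 0.98)]
trim_grip [([0.565
[... 186 characters left out ...]
3, -0.015, 0.163], 0.49)]
top [ 0.40464753 -0.02713566  1.25893354] 440.40596172971493
dish1_bar [([0.441, -0.099, 0.121], 0.83), ([0.564, 0.345, 0.084], 0.49)]
pail1_bar [([0.796, 0.098, 0.002], 0.18)]
hook1 [([0.611, -0.134, 0.164], 0.77), ([0.606, 0.106, 0.168], 0.73), ([0.608, -0.016, 0.164], 0.66), ([0.618, -0.25, 0.167], 0.55)]
stand [([0.685, -0.067, -0.003], 0.79), ([0.612, -0.131, 0.164], 0.4)]
blower [([0.544, 0.325, -0.002], 0.89), ([0.437, 0.228, 0.058], 0.21)]
trim_grip [([0.564, 0.343, 0.084], 0.62)]
trim_mark [([0.565, 0.385, 0.1], 0.78)]
damper_grip [([0.434, 0.225, 0.058], 0.68), ([0.659, -0.42, 0.001], 0.35)]
jar [([0.658, -0.42, 0.002], 0.84), ([0.565, 0.34, 0.084], 0.26)]
```

View pics/side0.png

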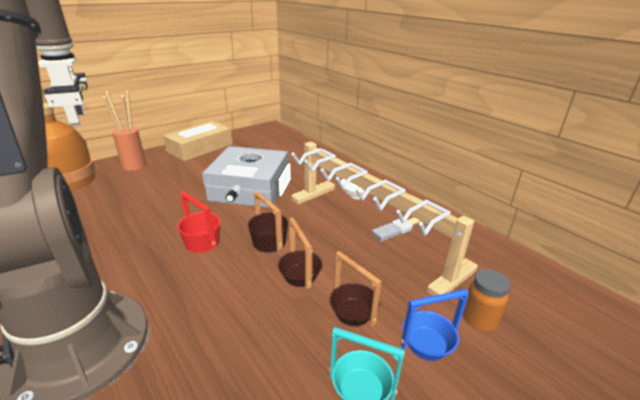

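View pics/top0.png

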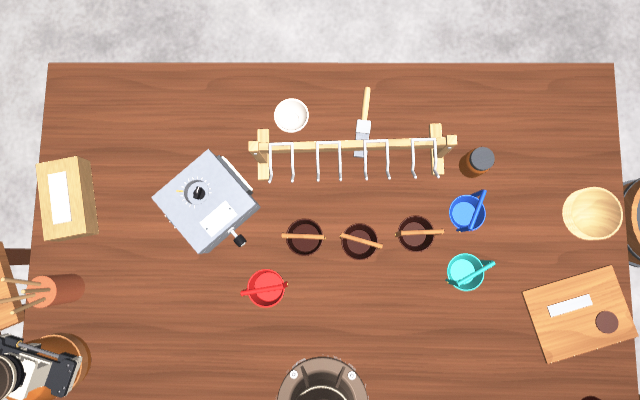

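The top view shows three dark vessels with tan hoops at (304,237), (360,240) and (416,232). The look-alikes to leave are red (266,289), blue (467,212) and turquoise (465,272). The blower knob is at (199,192), the damper knob at (240,240), and the hooks are along row ~160.

```bash
cat > h.py <<'E'
import numpy as np,cv2
from scipy.spatial.transform import Rotation as Ro
from cell import arm,get_image,search_frame,pinpoint
def cloud(d,s=None):
    K=d["K"];z=d["range_z"];v,u=np.mgrid[:z.shape[0],:z.shape[1]]
    P=np.stack([(u-K[0,2])/K[0,0]*z,(v-K[1,2])/K[1,1]*z,z],-1)
    if "origin" in d: W=P@np.array(d["rotation"]).T+d["origin"]
    else:
        T=np.array(d["tool_from_camera"]);W=(P@T[:3,:3].T+T[:3,3])@Ro.from_rotvec(s["ee_rot"]).as_matrix().T+s["position"]
    W[z==0]=np.nan
    return W
def bars(W,lo=.108,hi=.135,xr=(.3,.54),yr=(-.3,.3)):
    m=((W[...,2]>lo)&(W[...,2]<hi)&(W[...,0]>xr[0])&(W[...,0]<xr[1])&(W[...,1]>yr[0])&(W[...,1]<yr[1])).astype(np.uint8)
    n,l=cv2.connectedComponents(m);o=[]
    for i in range(1,n):
        p=W[l==i]
        if len(p)<25: continue
        r=cv2.minAreaRect(p[:,:2].astype(np.float32)*1000)
        e=np.linalg.svd(p[:,:2]-p[:,:2].mean(0))[2][0] if len(p)<5000 else None
        e=e*np.sign(e[1]);o.append((np.round(r[0],1).tolist(),np.round(r[1],0).tolist(),"bar dir deg from +y toward -x",round(np.degrees(np.arctan2(-e[0],e[1])),1),"z",round(float(np.median(p[:,2])),3)))
    return o
def st():
    s=arm.observe();R=Ro.from_rotvec(s["ee_rot"]).as_matrix();g=s["position"]+.159*R[:,0]
    print("t",round(s["clock"],2),"grasp",np.round(g*1000,1),"x",np.round(R[:,0],3),"z",np.round(R[:,2],3),"F",np.round(s["force"],1),"w",round(s["width"]*91.8,1));return s,R,g
def go(p,jaw,tx=(0,0,-1)):
    """target grasp p(mm), jaw dir angle deg in world xy (z axis), tool x dir; prints turn and shift after the turn"""
    s,R,g=st();tx=np.array(tx,float);best=None
    for a in (jaw,jaw+180):
        z=np.array([np.cos(np.radians(a)),np.sin(np.radians(a)),0]);z-=tx*(z@tx);z/=np.linalg.norm(z)
        T=np.stack([tx,np.cross(z,tx),z],1);rv=Ro.from_matrix(R.T@T).as_rotvec()
        if best is None or np.linalg.norm(rv)<np.linalg.norm(best[0]): best=(rv,T)
    rv,T=best;tcp=np.array(p)/1000-.159*T[:,0];d=(tcp-s["position"])*1000
    print("turn deg(tool)",np.round(np.degrees(rv),1),"| shift after turn",np.round(T.T@d,1),"| before turn",np.round(R.T@d,1),"| world",np.round(d,1),"tool y",np.round(T[:,1],3))
E
python3 - <<'E'
from h import *
d=get_image("top");W=cloud(d)
for b in bars(W): print(b)
print("hooks")
for lo,hi,xr in [(.155,.2,(.56,.64))]:
    for b in bars(W,lo,hi,xr,(-.32,.2)): print(b)
print("rail",bars(W,.15,.185,(.64,.72),(-.4,.3)))
for n in (199,192),(182,190),(240,240): print(n,W[n[1],n[0]])
go([441,-99,220],0)
E
```

```text
Traceback (most recent call last):
  File "h.py", line 7, in cloud
    if "origin" in d: W=P@np.array(d["rotation"]).T+d["origin"]
                        ~~~~~~~~~~~~~~~~~~~~~~~~~~~^~~~~~~~~~~~
ValueError: operands could not be broadcast together with shapes (400,640) (3,)
```

```bash
sed -i 's/P@np.array(d\["rotation"\]).T/P@(Ro.from_rotvec(d["rotation"]).as_matrix()).T/' h.py
python3 - <<'E'
from h import *
d=get_image("top");print(d["rotation"]);W=cloud(d)
for b in bars(W): print(b)
print("hooks")
for b in bars(W,.155,.2,(.56,.64),(-.32,.2)): print(b)
print("rail",bars(W,.15,.185,(.64,.72),(-.4,.3)))
for n in (199,192),(182,190),(240,240): print(n,W[n[1],n[0]])
go([441,-99,220],0)
E
```

```text
[-2.15708342  2.13271447 -0.10883159]
([462.6, -249.3], [13.0, 101.0], 'bar dir deg from +y toward -x', np.float64(3.1), 'z', 0.126)
([449.0, 53.0], [108.0, 13.0], 'bar dir deg from +y toward -x', np.float64(-1.4), 'z', 0.127)
([439.7, -98.8], [110.0, 13.0], 'bar dir deg from +y toward -x', np.float64(-15.3), 'z', 0.126)
([311.8, 153.4], [12.0, 110.0], 'bar dir deg from +y toward -x', np.float64(9.5), 'z', 0.126)
hooks
([608.8, 133.7], [62.0, 8.0], 'bar dir deg from +y toward -x', np.float64(-87.5), 'z', 0.171)
([610.5, 77.7], [59.0, 8.0], 'bar dir deg from +y toward -x', np.float64(-87.2), 'z', 0.171)
([611.9, 14.0], [56.0, 8.0], 'bar dir deg from +y toward -x', np.float64(-86.2), 'z', 0.171)
([612.0, -41.6], [55.0, 8.0], 'bar dir deg from +y toward -x', np.float64(-88.0), 'z', 0.17)
([613.7, -105.5], [53.0, 7.0], 'bar dir deg from +y toward -x', np.float64(-87.7), 'z', 0.172)
([614.7, -161.8], [48.0, 7.0], 'bar dir deg from +y toward -x', np.float64(-86.7), 'z', 0.17)
([615.3, -225.6], [9.0, 48.0], 'bar dir deg from +y toward -x', np.float64(-88.9), 'z', 0.169)
([616.8, -281.7], [45.0, 9.0], 'bar dir deg from +y toward -x', np.float64(-87.9), 'z', 0.17)
rail [([664.1, -71.6], [63.0, 524.0], 'bar dir deg from +y toward -x', np.float64(1.9), 'z', 0.168)]
(199, 192) [0.5646172  0.33604326 0.08986212]
(182, 190) [0.56880698 0.38053307 0.09570538]
(240, 240) [0.43750384 0.22403552 0.07154692]
t 1.1 grasp [168.4 601.9 245.8] x [ 0.  0. -1.] z [0.269 0.963 0.   ] F [ 0.  -0.7 -0.6] w 92.0
turn deg(tool) [74.4  0.  -0. ] | shift after turn [  25.8 -700.9  272.6] | before turn [  25.7 -451.4 -601.5] | world [ 272.6 -700.9  -25.8] tool y [-0.  1.  0.]
```

Emit:
{"api": "arm_command", "payload": {"motion": [[60,0,0,0,9.5,0,0],[60,0,0,0,9.5,0,0],[60,0,0,0,9.5,0,0],[60,0,0,0,9.5,0,0]], "newtons": 20}}

```text
clock: 1.6
position: [0.1684, 0.6019, 0.4047]
ee_rot: [-0.493, 1.514, 0.493]
force: [0.1, 0.1, 0.1]
width: 0.665
```

Emit:
{"api": "arm_command", "payload": {"motion": [[60,0,0,0,9.5,0,0],[60,0,0,0,9.5,0,0],[60,0,0,0,9.5,0,0],[60,0,0,0,9.3,0,0],[60,0,0,0,0,0,0]]}}

```text
clock: 2.22
position: [0.1682, 0.602, 0.4047]
ee_rot: [0.019, 1.57, -0.019]
force: [0.0, 0.1, -0.7]
width: 0.653
```

Emit:
{"api": "arm_command", "payload": {"motion": [[60,0,-45,25,0,0,0],[60,0,-45,25,0,0,0],[60,0,-45,25,0,0,0],[60,0,-45,25,0,0,0],[60,0,-45,25,0,0,0]]}}

```text
clock: 2.85
position: [0.2884, 0.3722, 0.405]
ee_rot: [0.017, 1.57, -0.016]
force: [1.2, 0.5, 1.2]
width: 0.653
```

Emit:
{"api": "arm_command", "payload": {"motion": [[60,0,-45,25,0,0,0],[60,0,-45,25,0,0,0],[60,0,-45,25,0,0,0],[60,0,-45,25,0,0,0],[60,0,-45,25,0,0,0]]}}

```text
clock: 3.48
position: [0.4076, 0.1442, 0.4051]
ee_rot: [0.016, 1.57, -0.015]
force: [0.1, 0.5, -0.9]
width: 0.656
```

```bash
python3 - <<'E'
from h import *
go([449,53,122],-1.4)
s=arm.observe();d=get_image("wrist");W=cloud(d,s);cv2.imwrite("pics/w1.png",d["frame"][:,:,::-1])
for b in bars(W): print(b)
d=get_image("top");print("top");cv2.imwrite("pics/t1.png",d["frame"][:,:,::-1])
for b in bars(cloud(d)): print(b)
E
```

```text
t 3.48 grasp [407.7 144.3 246.1] x [ 0.001  0.001 -1.   ] z [ 1.    -0.02   0.001] F [ 0.1  0.5 -0.9] w 60.2
turn deg(tool) [ 0.2  0.  -0. ] | shift after turn [124.1 -90.1  43.6] | before turn [124.1 -90.4  43.1] | world [  41.4  -91.2 -124.1] tool y [0.024 1.    0.   ]
([312.4, 156.0], [13.0, 109.0], 'bar dir deg from +y toward -x', np.float64(9.6), 'z', 0.126)
([450.3, 88.6], [13.0, 42.0], 'bar dir deg from +y toward -x', np.float64(-1.3), 'z', 0.126)
([447.9, 19.1], [37.0, 13.0], 'bar dir deg from +y toward -x', np.float64(-5.4), 'z', 0.126)
top
([462.6, -249.6], [13.0, 101.0], 'bar dir deg from +y toward -x', np.float64(3.0), 'z', 0.127)
([448.9, 53.1], [109.0, 13.0], 'bar dir deg from +y toward -x', np.float64(-1.4), 'z', 0.126)
([439.7, -98.9], [110.0, 14.0], 'bar dir deg from +y toward -x', np.float64(-15.3), 'z', 0.126)
([318.4, 114.1], [12.0, 31.0], 'bar dir deg from +y toward -x', np.float64(7.6), 'z', 0.126)
```

View pics/w1.png

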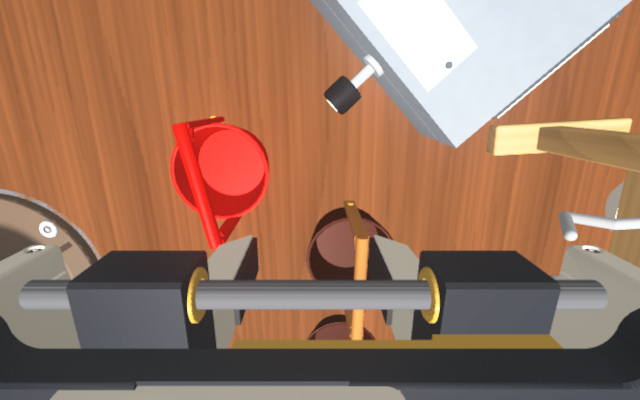

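The dark vessel A (wrist picture ~(350,245)) lies under the jaws, and red at (220,170) is kept clear of. I'll pick A now.

Emit:
{"api": "arm_command", "payload": {"motion": [[60,0,-46,22,0,0,0],[60,0,-44,21.5,0,0,0],[60,40,0,0,0,0,0],[60,40,0,0,0,0,0],[60,30,0,0,0,0,0]]}}

```text
clock: 4.2
position: [0.448, 0.0552, 0.2933]
ee_rot: [0.016, 1.571, -0.016]
force: [-0.3, 0.7, -0.1]
width: 0.653
```

Emit:
{"api": "arm_command", "payload": {"motion": [[60,14,0,0,0,0,0],[60,0,0,0,0,0,0],[5,0,0,0,0,0,0],[5,0,0,0,0,0,0],[5,0,0,0,0,0,0]]}}

```text
clock: 4.82
position: [0.4485, 0.0548, 0.2813]
ee_rot: [0.02, 1.57, -0.019]
force: [0.4, -0.2, 0.1]
width: 0.379
```

Emit:
{"api": "arm_command", "payload": {"motion": [[5,0,0,0,0,0,0],[5,0,0,0,0,0,0],[5,0,0,0,0,0,0]]}}

```text
clock: 5.2
position: [0.4485, 0.0547, 0.2808]
ee_rot: [0.02, 1.57, -0.02]
force: [0.5, 0.2, -0.5]
width: 0.123
```

```bash
python3 - <<'E'
from h import *
go([605,106,215],2)
E
```

```text
t 5.2 grasp [448.5  54.7 121.8] x [ 0.  0. -1.] z [ 1.    -0.025  0.   ] F [ 0.5  0.2 -0.5] w 11.3
turn deg(tool) [-3.4  0.  -0. ] | shift after turn [-93.2  45.8 158.2] | before turn [-93.1  55.2 155.3] | world [156.5  51.3  93.2] tool y [-0.035  0.999  0.   ]
```

Emit:
{"api": "arm_command", "payload": {"motion": [[5,-10,0,0,0,0,0],[5,-25,0,0,0,0,0],[5,-30,0,0,0,0,0],[5,-30,0,0,-3.4,0,0],[5,0,10,30,0,0,0]], "newtons": 40}}

```text
clock: 5.82
position: [0.4774, 0.0649, 0.3783]
ee_rot: [-0.025, 1.569, 0.029]
force: [1.8, 0.3, -2.7]
width: 0.116
```

Emit:
{"api": "arm_command", "payload": {"motion": [[5,0,10,30,0,0,0],[5,0,10,30,0,0,0],[5,0,10,30,0,0,0],[5,0,6,20,0,0,0],[5,0,0,15,0,0,0]]}}

```text
clock: 6.45
position: [0.602, 0.1068, 0.3755]
ee_rot: [-0.028, 1.572, 0.027]
force: [-0.3, 0.5, -2.8]
width: 0.117
```

```bash
python3 - <<'E'
from h import *
go([605,106,215],2)
d=get_image("top");W=cloud(d)
for b in bars(W,.2,.23,(.56,.64),(0,.2)): print(b)
for b in bars(W): print(b)
d=get_image("side");cv2.imwrite("pics/s2.png",cv2.resize(d["frame"][120:240,240:460,::-1],None,fx=3,fy=3))
E
```

```text
t 6.45 grasp [601.8 106.7 216.5] x [-0.001 -0.001 -1.   ] z [ 0.999  0.035 -0.001] F [-0.3  0.5 -2.8] w 10.7
turn deg(tool) [ 0.  -0.1  0. ] | shift after turn [ 1.5 -0.9  3. ] | before turn [ 1.5 -0.9  3. ] | world [ 3.  -0.8 -1.5] tool y [-0.035  0.999  0.   ]
([600.6, 61.4], [24.0, 14.0], 'bar dir deg from +y toward -x', np.float64(-8.5), 'z', 0.219)
([462.7, -249.0], [13.0, 101.0], 'bar dir deg from +y toward -x', np.float64(3.0), 'z', 0.126)
([439.7, -98.9], [110.0, 14.0], 'bar dir deg from +y toward -x', np.float64(-15.3), 'z', 0.126)
([315.0, 133.5], [13.0, 69.0], 'bar dir deg from +y toward -x', np.float64(10.6), 'z', 0.126)
```

View pics/s2.png

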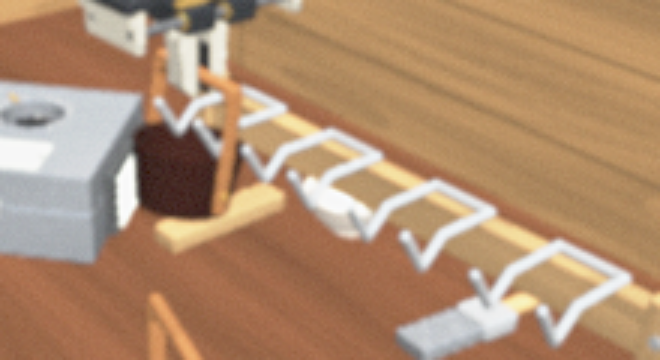

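The crop shows a V-shaped hook 4 at about (180,130) with the pail's bar above it. Now lower.

Emit:
{"api": "arm_command", "payload": {"motion": [[5,10,0,3,0,0,0],[5,15,0,0,0,0,0],[5,13,0,0,0,0,0],[5,8,0,0,0,0,0],[5,0,0,0,0,0,0]]}}

```text
clock: 7.18
position: [0.6045, 0.1061, 0.3291]
ee_rot: [-0.027, 1.571, 0.027]
force: [-0.3, -0.3, -2.5]
width: 0.115
```

```bash
python3 - <<'E'
from h import *
go([605,106,166],2)
E
```

```text
t 7.17 grasp [604.4 106.1 170.1] x [-0.001 -0.    -1.   ] z [ 0.999  0.034 -0.001] F [-0.3 -0.3 -2.5] w 10.6
turn deg(tool) [-0. -0.  0.] | shift after turn [ 4.1 -0.1  0.5] | before turn [ 4.1 -0.1  0.5] | world [ 0.5 -0.1 -4.1] tool y [-0.035  0.999  0.   ]
```

Emit:
{"api": "arm_command", "payload": {"motion": [[5,2,0,0,0,0,0],[5,2,0,0,0,0,0],[5,1,0,0,0,0,0],[5,0,0,0,0,0,0]]}}

```text
clock: 7.68
position: [0.6053, 0.1061, 0.3254]
ee_rot: [-0.027, 1.568, 0.027]
force: [4.1, 0.1, 0.6]
width: 0.12
```

```bash
python3 - <<'E'
from h import *
go([605,106,166],2)
E
```

```text
t 7.67 grasp [605.6 106.1 166.4] x [ 0.002  0.    -1.   ] z [0.999 0.034 0.002] F [4.1 0.1 0.6] w 11.0
turn deg(tool) [-0.   0.1 -0. ] | shift after turn [ 0.4 -0.1 -0.3] | before turn [ 0.4 -0.1 -0.3] | world [-0.3 -0.1 -0.4] tool y [-0.035  0.999  0.   ]
```

Emit:
{"api": "arm_command", "payload": {"motion": [[18,0,0,1,0,0,0],[24,0,0,0,0,0,0],[36,0,0,0,0,0,0],[40,0,0,0,0,0,0],[40,0,0,0,0,0,0]], "newtons": 20}}

```text
clock: 8.3
position: [0.6055, 0.1062, 0.3247]
ee_rot: [-0.027, 1.571, 0.027]
force: [-0.4, -0.3, 0.5]
width: 0.431
```

Emit:
{"api": "arm_command", "payload": {"motion": [[40,-15,0,0,0,0,0],[40,-40,0,0,0,0,0],[40,-50,0,0,0,0,0],[40,0,0,-60,0,0,0],[60,0,0,-60,0,0,0]]}}

```text
clock: 8.93
position: [0.4848, 0.1016, 0.431]
ee_rot: [-0.026, 1.569, 0.027]
force: [-1.2, 1.4, 0.5]
width: 0.503
```

```bash
python3 - <<'E'
from h import *
d=get_image("top");W=cloud(d)
for b in bars(W,.155,.18,(.56,.62),(0,.2)): print(b)
for b in bars(W): print(b)
go([440,-99,250],-15.3)
E
```

```text
([602.1, 68.2], [34.0, 29.0], 'bar dir deg from +y toward -x', np.float64(2.7), 'z', 0.17)
([606.0, 13.8], [26.0, 8.0], 'bar dir deg from +y toward -x', np.float64(-85.3), 'z', 0.163)
([462.5, -249.3], [13.0, 101.0], 'bar dir deg from +y toward -x', np.float64(3.0), 'z', 0.127)
([439.7, -98.9], [110.0, 13.0], 'bar dir deg from +y toward -x', np.float64(-15.3), 'z', 0.126)
t 8.97 grasp [475.7 100.  269.5] x [-0.009  0.001 -1.   ] z [ 0.999  0.033 -0.009] F [-6.7 -0.5 -3.6] w 49.7
turn deg(tool) [17.2 -0.5 -0. ] | shift after turn [  19.5 -201.6   16.6] | before turn [  19.6 -197.5  -43.5] | world [ -37.1 -198.8  -19.5] tool y [0.264 0.965 0.   ]
```

Emit:
{"api": "arm_command", "payload": {"motion": [[60,0,0,0,8.6,0,0],[60,0,0,0,8.6,0,0],[60,5,-50,4,0,0,0],[60,5,-50,4,0,0,0],[60,5,-50,4,0,0,0]]}}

```text
clock: 9.6
position: [0.4575, -0.0476, 0.4156]
ee_rot: [0.209, 1.559, -0.208]
force: [1.0, -0.9, 0.7]
width: 0.654
```

Emit:
{"api": "arm_command", "payload": {"motion": [[60,5,-50,4,0,0,0],[60,0,0,0,0,0,0],[60,0,0,0,0,0,0]]}}

```text
clock: 9.98
position: [0.4488, -0.095, 0.4103]
ee_rot: [0.21, 1.56, -0.208]
force: [0.2, 0.6, -0.4]
width: 0.652
```

```bash
python3 - <<'E'
from h import *
go([440,-99,122],-15.3)
s=arm.observe();W=cloud(get_image("wrist"),s)
for b in bars(W): print(b)
W=cloud(get_image("top"))
for b in bars(W,.155,.18,(.56,.62),(0,.2)): print(b)
E
```

```text
t 9.97 grasp [448.9 -94.9 251.3] x [ 0.001  0.001 -1.   ] z [ 0.965 -0.263  0.001] F [ 0.2  0.6 -0.4] w 59.9
turn deg(tool) [ 0.   0.  -0.1] | shift after turn [129.3  -6.2  -7.4] | before turn [129.3  -6.3  -7.5] | world [  -8.8   -4.  -129.3] tool y [0.264 0.965 0.   ]
([439.2, -96.9], [110.0, 13.0], 'bar dir deg from +y toward -x', np.float64(-15.4), 'z', 0.127)
([461.8, -232.0], [12.0, 42.0], 'bar dir deg from +y toward -x', np.float64(5.5), 'z', 0.127)
([604.6, 104.0], [30.0, 108.0], 'bar dir deg from +y toward -x', np.float64(1.9), 'z', 0.17)
([604.8, 13.8], [29.0, 8.0], 'bar dir deg from +y toward -x', np.float64(-84.3), 'z', 0.163)
```

A is hung (bar at 605,104, 1.9°). Now pick B.

Emit:
{"api": "arm_command", "payload": {"motion": [[60,40,-5,-8,0,0,0],[60,40,0,0,0,0,0],[60,35,0,0,0,0,0],[60,14,0,0,0,0,0],[60,0,0,0,0,0,0]]}}

```text
clock: 10.7
position: [0.4398, -0.0974, 0.2806]
ee_rot: [0.208, 1.562, -0.208]
force: [-0.4, 0.4, 1.1]
width: 0.657
```

Emit:
{"api": "arm_command", "payload": {"motion": [[5,0,0,0,0,0,0],[5,0,0,0,0,0,0],[5,0,0,0,0,0,0],[5,0,0,0,0,0,0],[5,0,0,0,0,0,0]]}}

```text
clock: 11.32
position: [0.4396, -0.0979, 0.2808]
ee_rot: [0.209, 1.561, -0.209]
force: [-0.2, -0.1, 1.3]
width: 0.158
```

Emit:
{"api": "arm_command", "payload": {"motion": [[5,0,0,0,0,0,0],[5,-10,0,0,0,0,0],[5,-30,0,0,-5.8,0,0],[5,-30,0,0,-5.8,0,0],[5,-25,0,0,-5.8,0,0]], "newtons": 40}}

```text
clock: 11.95
position: [0.4394, -0.0981, 0.3772]
ee_rot: [-0.032, 1.57, 0.032]
force: [1.1, 0.2, -2.0]
width: 0.118
```

Emit:
{"api": "arm_command", "payload": {"motion": [[5,0,0,0,0,0,0],[5,0,0,0,0,0,0]]}}

```text
clock: 12.2
position: [0.4392, -0.0977, 0.3753]
ee_rot: [-0.028, 1.571, 0.029]
force: [-1.2, -0.2, -2.1]
width: 0.118
```

```bash
python3 - <<'E'
from h import *
go([614,-133.5,215],2)
W=cloud(get_image("top"))
for b in bars(W)+bars(W,.2,.23): print(b)
E
```

```text
t 12.2 grasp [439.1 -97.7 216.3] x [-0.001  0.    -1.   ] z [ 0.999  0.036 -0.001] F [-1.2 -0.2 -2.1] w 10.8
turn deg(tool) [ 0.1 -0.  -0. ] | shift after turn [  1.3 -41.9 173.4] | before turn [  1.1 -42.1 173.4] | world [174.8 -35.8  -1.3] tool y [-0.035  0.999  0.   ]
([464.2, -270.0], [12.0, 59.0], 'bar dir deg from +y toward -x', np.float64(3.2), 'z', 0.127)
([311.9, 153.9], [13.0, 111.0], 'bar dir deg from +y toward -x', np.float64(9.6), 'z', 0.126)
```

Emit:
{"api": "arm_command", "payload": {"motion": [[5,0,-9,32,0,0,0],[5,0,-9,32,0,0,0],[5,0,-9,32,0,0,0],[5,0,-9,32,0,0,0],[5,0,-6,28,0,0,0]]}}

```text
clock: 12.88
position: [0.5979, -0.1342, 0.374]
ee_rot: [-0.029, 1.573, 0.028]
force: [-0.6, 0.3, -1.9]
width: 0.114
```

Emit:
{"api": "arm_command", "payload": {"motion": [[5,0,0,17.5,0,0,0],[5,0,0,0,0,0,0],[5,10,0,0,0,0,0],[5,15,0,0,0,0,0],[5,12,0,0,0,0,0]]}}

```text
clock: 13.5
position: [0.6138, -0.1331, 0.3373]
ee_rot: [-0.029, 1.572, 0.03]
force: [-0.1, -0.2, -1.5]
width: 0.114
```

Emit:
{"api": "arm_command", "payload": {"motion": [[5,7,0,0,0,0,0],[5,4,0,0,0,0,0],[5,2,0,0,0,0,0],[5,0,0,0,0,0,0]]}}

```text
clock: 14.0
position: [0.6146, -0.1333, 0.3259]
ee_rot: [-0.03, 1.57, 0.03]
force: [0.5, 0.6, -1.4]
width: 0.118
```

```bash
python3 - <<'E'
from h import *
go([614,-133.5,166],2)
E
```

```text
t 14.0 grasp [ 614.6 -133.3  166.9] x [ 0. -0. -1.] z [0.999 0.038 0.   ] F [ 0.5  0.6 -1.4] w 10.8
turn deg(tool) [0.2 0.  0. ] | shift after turn [ 0.9 -0.1 -0.6] | before turn [ 0.9 -0.1 -0.6] | world [-0.6 -0.2 -0.9] tool y [-0.035  0.999  0.   ]
```

Emit:
{"api": "arm_command", "payload": {"motion": [[5,1.5,0,0,0,0,0],[18,0,0,0,0,0,0],[24,0,0,0,0,0,0],[36,0,0,0,0,0,0],[40,0,0,0,0,0,0]], "newtons": 20}}

```text
clock: 14.62
position: [0.6145, -0.1333, 0.3243]
ee_rot: [-0.03, 1.57, 0.03]
force: [-0.7, 0.1, -0.3]
width: 0.414
```

Emit:
{"api": "arm_command", "payload": {"motion": [[40,-15,0,0,0,0,0],[40,-40,0,0,0,0,0],[40,-45,0,0,0,0,0],[60,0,-15,-50,0,0,0],[60,0,-15,-50,0,0,0]]}}

```text
clock: 15.25
position: [0.5147, -0.1678, 0.4256]
ee_rot: [-0.031, 1.569, 0.029]
force: [1.3, -0.6, 0.5]
width: 0.604
```

Emit:
{"api": "arm_command", "payload": {"motion": [[60,5,-40,-20,0,0,0],[60,5,-40,-20,0,0,0],[60,0,0,0,0,0,0],[60,0,0,0,0,0,0]]}}

```text
clock: 15.75
position: [0.479, -0.2484, 0.4149]
ee_rot: [-0.029, 1.57, 0.03]
force: [-0.3, 0.5, -0.3]
width: 0.657
```

```bash
python3 - <<'E'
from h import *
go([463,-249,122],3)
s=arm.observe();W=cloud(get_image("wrist"),s)
for b in bars(W,yr=(-.35,.3)): print(b)
W=cloud(get_image("top"))
for b in bars(W)+bars(W,.155,.18,(.56,.62),(-.22,.2)): print(b)
E
```

```text
t 15.75 grasp [ 479.1 -248.3  255.9] x [ 0.001  0.    -1.   ] z [0.999 0.037 0.001] F [-0.3  0.5 -0.3] w 60.3
turn deg(tool) [-0.9  0.1 -0. ] | shift after turn [133.9   0.2 -16. ] | before turn [ 1.339e+02 -1.000e-01 -1.610e+01] | world [ -16.    -0.6 -133.9] tool y [-0.052  0.999  0.   ]
([462.9, -252.1], [14.0, 110.0], 'bar dir deg from +y toward -x', np.float64(3.0), 'z', 0.127)
([460.5, -227.7], [58.0, 13.0], 'bar dir deg from +y toward -x', np.float64(2.4), 'z', 0.126)
([311.9, 153.6], [12.0, 111.0], 'bar dir deg from +y toward -x', np.float64(9.4), 'z', 0.126)
([602.3, 103.1], [34.0, 109.0], 'bar dir deg from +y toward -x', np.float64(2.1), 'z', 0.17)
([606.4, 12.9], [27.0, 8.0], 'bar dir deg from +y toward -x', np.float64(-85.3), 'z', 0.164)
([608.3, -134.3], [108.0, 22.0], 'bar dir deg from +y toward -x', np.float64(1.4), 'z', 0.17)
```

B is hung too (bar centre y −134, aligned). Now C, centre (463,−252).

Emit:
{"api": "arm_command", "payload": {"motion": [[60,0,-3,-16,-1,0,0],[60,40,0,0,0,0,0],[60,40,0,0,0,0,0],[60,40,0,0,0,0,0],[60,14,0,0,0,0,0]]}}

```text
clock: 16.48
position: [0.4617, -0.2515, 0.2786]
ee_rot: [-0.043, 1.574, 0.045]
force: [0.3, 0.1, 0.1]
width: 0.651
```

Emit:
{"api": "arm_command", "payload": {"motion": [[60,0,0,0,0,0,0],[5,0,0,0,0,0,0],[5,0,0,0,0,0,0],[5,0,0,0,0,0,0],[5,0,0,0,0,0,0]]}}

```text
clock: 17.1
position: [0.463, -0.2521, 0.2806]
ee_rot: [-0.044, 1.57, 0.043]
force: [0.2, -0.7, -0.2]
width: 0.271
```

Emit:
{"api": "arm_command", "payload": {"motion": [[5,0,0,0,0,0,0],[5,0,0,0,0,0,0],[5,-10,0,0,0,0,0],[5,-30,0,0,0,0,0],[5,-30,0,0,0.8,0,0]], "newtons": 40}}

```text
clock: 17.73
position: [0.4627, -0.2522, 0.3513]
ee_rot: [-0.032, 1.571, 0.032]
force: [0.0, -0.2, -1.9]
width: 0.111
```

Emit:
{"api": "arm_command", "payload": {"motion": [[5,-25,0,0,0,0,0],[5,0,0,0,0,0,0],[5,0,0,0,0,0,0]]}}

```text
clock: 18.1
position: [0.4627, -0.2518, 0.3747]
ee_rot: [-0.032, 1.571, 0.033]
force: [0.6, -0.1, -1.6]
width: 0.115
```

```bash
python3 - <<'E'
from h import *
go([618,-255,215],2)
E
```

```text
t 18.1 grasp [ 462.5 -251.7  215.7] x [-0.001  0.001 -1.   ] z [ 0.999  0.042 -0.001] F [ 0.6 -0.1 -1.6] w 10.6
turn deg(tool) [ 0.4 -0.  -0. ] | shift after turn [  0.7  -8.6 155.1] | before turn [  0.6  -9.7 155.1] | world [155.3  -3.2  -0.7] tool y [-0.035  0.999  0.   ]
```

Emit:
{"api": "arm_command", "payload": {"motion": [[5,0,-3,32,0.4,0,0],[5,0,-3,32,0,0,0],[5,0,-3,32,0,0,0],[5,0,0,32,0,0,0],[5,0,0,27,0,0,0]]}}

```text
clock: 18.73
position: [0.6191, -0.2552, 0.3733]
ee_rot: [-0.026, 1.573, 0.028]
force: [0.3, -1.0, -1.8]
width: 0.117
```

Emit:
{"api": "arm_command", "payload": {"motion": [[5,0,0,0,0,0,0],[5,10,0,0,0,0,0],[5,15,0,0,0,0,0],[5,12,0,0,0,0,0],[5,7,0,0,0,0,0]]}}

```text
clock: 19.35
position: [0.6177, -0.2554, 0.33]
ee_rot: [-0.026, 1.572, 0.027]
force: [1.0, 0.3, -1.8]
width: 0.118
```

Emit:
{"api": "arm_command", "payload": {"motion": [[5,4,0,0,0,0,0],[5,1.5,0,0,0,0,0],[5,0,0,0,0,0,0]]}}

```text
clock: 19.73
position: [0.6182, -0.2556, 0.326]
ee_rot: [-0.027, 1.57, 0.027]
force: [0.2, 0.5, -1.1]
width: 0.12
```

```bash
python3 - <<'E'
from h import *
go([618,-255,166],2)
E
```

```text
t 19.73 grasp [ 618.3 -255.6  167. ] x [ 0. -0. -1.] z [0.999 0.034 0.   ] F [ 0.2  0.5 -1.1] w 11.0
turn deg(tool) [-0.  0.  0.] | shift after turn [ 1.   0.6 -0.2] | before turn [ 1.   0.6 -0.2] | world [-0.2  0.6 -1. ] tool y [-0.035  0.999  0.   ]
```

Emit:
{"api": "arm_command", "payload": {"motion": [[5,1.5,0,0,0,0,0],[18,0,0,0,0,0,0],[24,0,0,0,0,0,0],[36,0,0,0,0,0,0],[40,0,0,0,0,0,0]], "newtons": 20}}

```text
clock: 20.35
position: [0.6181, -0.2556, 0.3242]
ee_rot: [-0.027, 1.571, 0.027]
force: [-0.8, -0.3, -0.4]
width: 0.415
```

Emit:
{"api": "arm_command", "payload": {"motion": [[40,-15,0,0,0,0,0],[40,-40,0,0,0,0,0],[40,-45,0,0,0,0,0],[60,0,15,-50,0,0,0],[60,0,15,-50,0,0,0]]}}

```text
clock: 20.98
position: [0.5161, -0.2293, 0.4256]
ee_rot: [-0.028, 1.569, 0.026]
force: [-0.2, -0.4, 1.0]
width: 0.605
```

Emit:
{"api": "arm_command", "payload": {"motion": [[60,0,50,-15,0,0,0],[60,0,50,-15,0,0,0],[60,0,50,-15,0,0,0],[60,0,50,-10,0,0,0],[60,0,50,-10,0,0,0]]}}

```text
clock: 21.6
position: [0.4431, 0.0197, 0.4253]
ee_rot: [-0.026, 1.569, 0.027]
force: [0.9, 0.4, -0.8]
width: 0.652
```

Emit:
{"api": "arm_command", "payload": {"motion": [[60,0,0,0,0,0,0],[60,0,0,0,0,0,0]]}}

```text
clock: 21.85
position: [0.4438, 0.0179, 0.425]
ee_rot: [-0.026, 1.569, 0.027]
force: [0.4, 0.0, 0.2]
width: 0.653
```

```bash
python3 - <<'E'
from h import *
st()
d=get_image("side");a=d["frame"][100:320,150:510,::-1];cv2.imwrite("pics/s3.png",cv2.resize(a,None,fx=2.2,fy=2.2))
d=get_image("top");W=cloud(d);cv2.imwrite("pics/t3.png",cv2.resize(d["frame"][90:300,140:510,::-1],None,fx=2.1,fy=2.1))
for b in bars(W,.155,.18,(.56,.62),(-.32,.2)): print(b)
m=(W[...,2]>.094)&(W[...,2]<.107)&(W[...,0]>.35)&(W[...,1]>.15)
r=cv2.minAreaRect(W[m][:,:2].astype(np.float32)*1000);print("blower",r)
p=W[(W[...,2]>.05)&(W[...,2]<.08)&(W[...,0]<.46)&(W[...,1]>.19)&(W[...,0]>.4)&(W[...,1]<.26)];print("knob",len(p),cv2.minAreaRect(p[:,:2].astype(np.float32)*1000))
for c in ("side","top"):
  for n in ("damper_grip","trim_grip","trim_mark","blower"):print(c,n,[(np.round(r["point"],4).tolist(),round(r["p"],2)) for r in pinpoint(c,n)][:3])
E
```

```text
t 21.85 grasp [444.  18. 266.] x [ 0.001  0.    -1.   ] z [0.999 0.034 0.001] F [0.4 0.  0.2] w 60.0
([603.3, 104.1], [32.0, 108.0], 'bar dir deg from +y toward -x', np.float64(2.1), 'z', 0.17)
([606.7, 13.8], [26.0, 7.0], 'bar dir deg from +y toward -x', np.float64(-86.0), 'z', 0.165)
([607.9, -134.2], [23.0, 108.0], 'bar dir deg from +y toward -x', np.float64(1.3), 'z', 0.17)
([608.7, -256.8], [22.0, 108.0], 'bar dir deg from +y toward -x', np.float64(1.5), 'z', 0.17)
blower ((575.0353393554688, 285.9385070800781), (202.1488494873047, 298.7307434082031), 42.31682205200195)
knob 130 ((446.1116638183594, 234.28469848632812), (50.465091705322266, 26.976667404174805), 39.30652618408203)
side damper_grip [([0.4393, 0.2279, 0.0565], 0.6)]
side trim_grip [([0.5446, 0.325, -0.0041], 0.44)]
side trim_mark [([0.5664, 0.3864, 0.102], 0.63)]
side blower [([0.5418, 0.3245, 0.0005], 0.63)]
top damper_grip [([0.4379, 0.2258, 0.055], 0.49)]
top trim_grip [([0.5631, 0.3422, 0.0841], 0.64), ([0.4396, 0.2259, 0.0555], 0.57)]
top trim_mark [([0.5643, 0.3857, 0.1], 0.78), ([0.6179, -0.2595, 0.1623], 0.29)]
top blower [([0.544, 0.3235, -0.0006], 0.56)]
```

View pics/s3.png

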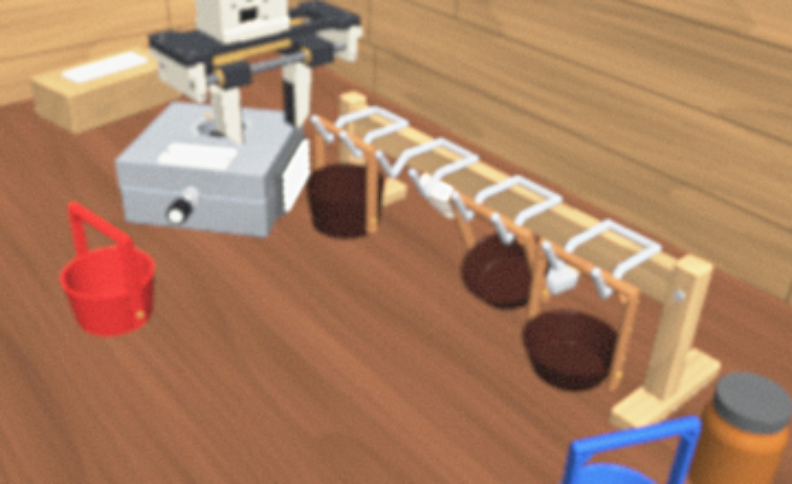

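View pics/t3.png

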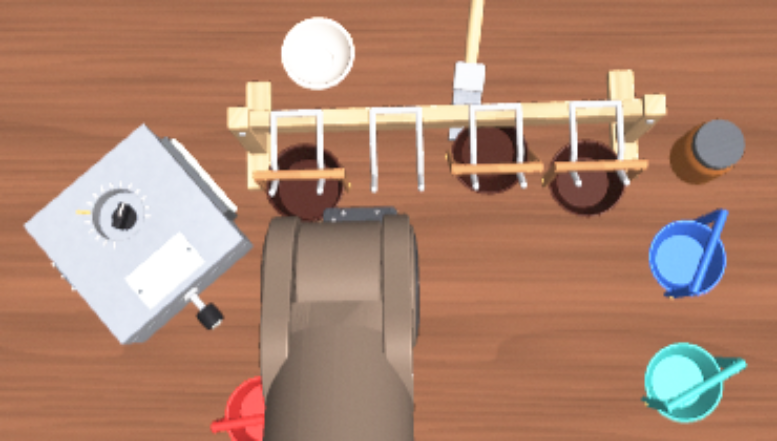

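The crops show A, B and C hanging on hooks 4, 2 and 1. B's body (490,158 in the top crop) looks swung back toward the rail, so I'll check whether it is still moving.

```bash
cat >> h.py <<'E'
def tilt():
    W=cloud(get_image("top"))
    for n,y in (("A",.104),("B",-.134),("C",-.256)):
        p=W[(W[...,2]>.03)&(W[...,2]<.125)&(abs(W[...,1]-y)<.045)&(W[...,0]>.5)&(W[...,0]<.64)]
        b=W[(W[...,2]>.16)&(W[...,2]<.18)&(abs(W[...,1]-y)<.02)&(W[...,0]>.585)&(W[...,0]<.64)]
        print(n,len(p),"x 5/50/95",np.round(np.percentile(p[:,0],[2,50,98])*1000),"z",np.round(np.percentile(p[:,2],[2,50,98])*1000),"bar",np.round(np.median(b,0)*1000,1))
E
python3 - <<'E'
from h import *
for i in range(4): tilt()
E
```

```text
A 604 x 5/50/95 [560. 598. 639.] z [ 44.  50. 104.] bar [605.9 103.4 169.7]
B 604 x 5/50/95 [567. 600. 629.] z [46. 52. 82.] bar [ 613.7 -132.6  170.7]
C 594 x 5/50/95 [574. 606. 635.] z [45. 52. 81.] bar [ 619.3 -257.   170.1]
A 610 x 5/50/95 [560. 598. 639.] z [ 44.  50. 105.] bar [605.6 103.5 169.9]
B 478 x 5/50/95 [577. 606. 629.] z [44. 52. 78.] bar [ 613.4 -132.7  170.7]
C 592 x 5/50/95 [574. 606. 634.] z [45. 52. 81.] bar [ 619.2 -257.1  170. ]
A 609 x 5/50/95 [560. 598. 639.] z [ 45.  50. 104.] bar [605.  104.1 170.6]
B 378 x 5/50/95 [586. 609. 629.] z [44. 55. 76.] bar [ 613.6 -132.5  170. ]
C 594 x 5/50/95 [574. 606. 635.] z [45. 52. 81.] bar [ 619.2 -256.7  169.7]
A 607 x 5/50/95 [560. 598. 638.] z [ 45.  50. 104.] bar [605.7 103.3 170.3]
B 343 x 5/50/95 [589. 612. 630.] z [43. 57. 76.] bar [ 613.8 -132.6  170.2]
C 594 x 5/50/95 [574. 606. 635.] z [45. 52. 81.] bar [ 619.1 -257.   170.2]
```

Emit:
{"api": "arm_command", "payload": {"motion": [[60,0,0,0,0,0,0],[60,0,0,0,0,0,0],[60,0,0,0,0,0,0],[60,0,0,0,0,0,0],[60,0,0,0,0,0,0]]}}

```text
clock: 23.18
position: [0.4436, 0.0186, 0.4242]
ee_rot: [-0.027, 1.571, 0.027]
force: [0.5, -0.3, -0.5]
width: 0.659
```

```bash
python3 - <<'E'
from h import *
for i in range(3): tilt()
d=get_image("top");cv2.imwrite("pics/t4.png",cv2.resize(d["frame"][120:200,240:460,::-1],None,fx=3.6,fy=3.6,interpolation=cv2.INTER_CUBIC))
E
```

```text
A 601 x 5/50/95 [560. 598. 639.] z [ 44.  50. 104.] bar [605.1 103.3 170.6]
B 549 x 5/50/95 [571. 603. 629.] z [45. 52. 80.] bar [ 613.5 -132.6  170.2]
C 597 x 5/50/95 [574. 606. 635.] z [45. 52. 81.] bar [ 619.2 -256.9  170.3]
A 603 x 5/50/95 [560. 598. 639.] z [ 44.  50. 104.] bar [605.7 103.5 170.2]
B 569 x 5/50/95 [571. 602. 630.] z [45. 51. 80.] bar [ 613.6 -132.5  170.2]
C 595 x 5/50/95 [574. 607. 635.] z [45. 52. 80.] bar [ 619.2 -256.8  170.1]
A 606 x 5/50/95 [560. 598. 639.] z [ 45.  50. 104.] bar [605.6 103.7 170.1]
B 576 x 5/50/95 [570. 602. 630.] z [45. 52. 81.] bar [ 613.5 -132.6  170.2]
C 594 x 5/50/95 [574. 606. 634.] z [46. 52. 80.] bar [ 619.3 -257.1  170.2]
```

View pics/t4.png

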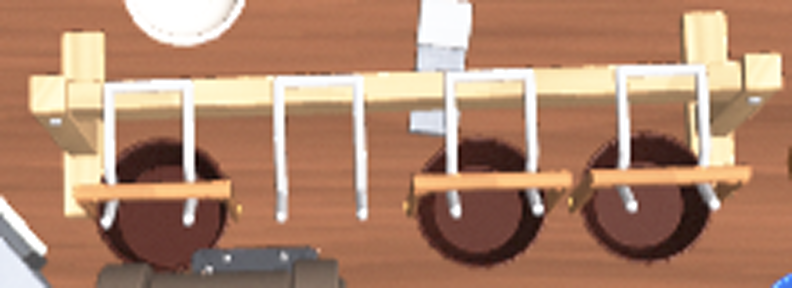

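B was just settling out of a swing (possibly the knock). It is now seated with its body at the same offset as C. Next is the damper.

```bash
python3 - <<'E'
from h import *
tilt()
W=cloud(get_image("top"))
for b in bars(W,.092,.108,(.3,.72),(.17,.5)): print(b)
m=(W[...,2]>.094)&(W[...,2]<.104)&(W[...,0]>.35)&(W[...,1]>.175)
n,l=cv2.connectedComponents(m.astype(np.uint8));k=1+np.argmax([np.sum(l==i) for i in range(1,n)])
print(cv2.minAreaRect(W[l==k][:,:2].astype(np.float32)*1000))
go([438,226.5,200],-47.5)
print(arm.observe()["joints"])
E
```

```text
A 607 x 5/50/95 [560. 598. 639.] z [ 45.  50. 104.] bar [605.7 103.4 169.8]
B 579 x 5/50/95 [570. 602. 629.] z [45. 52. 81.] bar [ 613.7 -131.7  170.2]
C 594 x 5/50/95 [574. 606. 635.] z [46. 52. 81.] bar [ 619.2 -257.4  169.6]Traceback (most recent call last):
  File "<stdin>", line 4, in <module>
  File "h.py", line 20, in bars
    e=e*np.sign(e[1]);o.append((np.round(r[0],1).tolist(),np.round(r[1],0).tolist(),"bar dir deg from +y toward -x",round(np.degrees(np.arctan2(-e[0],e[1])),1),"z",round(float(np.median(p[:,2])),3)))
                ~^^^
TypeError: 'NoneType' object is not subscriptable
```

```bash
python3 - <<'E'
from h import *
W=cloud(get_image("top"))
m=(W[...,2]>.094)&(W[...,2]<.104)&(W[...,0]>.35)&(W[...,1]>.175)
n,l=cv2.connectedComponents(m.astype(np.uint8));k=1+np.argmax([np.sum(l==i) for i in range(1,n)])
print(cv2.minAreaRect(W[l==k][:,:2].astype(np.float32)*1000))
go([438,226.5,200],-47.5)
print(arm.observe()["joints"])
E
```

```text
((542.376220703125, 322.0463562011719), (201.84048461914062, 201.02484130859375), 41.885414123535156)
t 23.52 grasp [443.6  18.6 265.2] x [ 0.  0. -1.] z [0.999 0.034 0.   ] F [-0.4  0.7 -0.4] w 59.8
turn deg(tool) [49.5 -0.  -0. ] | shift after turn [  65.2  136.3 -157.1] | before turn [ 65.2 208.    1.5] | world [ -5.6 207.9 -65.2] tool y [0.737 0.676 0.   ]
[-8.29639255e-01  1.15673670e-01  7.54374559e-01  2.00308068e+00
 -9.10112682e-02  1.05579844e+00  5.87268765e-04]
```

Emit:
{"api": "arm_command", "payload": {"motion": [[60,0,0,0,10,0,0],[60,0,0,0,10,0,0],[60,0,0,0,10,0,0],[60,0,0,0,10,0,0],[60,0,0,0,10,0,0]]}}

```text
clock: 24.15
position: [0.4436, 0.0186, 0.4242]
ee_rot: [0.659, 1.468, -0.659]
force: [-0.4, -0.0, -0.9]
width: 0.656
```

Emit:
{"api": "arm_command", "payload": {"motion": [[60,12,27,-32,0,0,0],[60,12,27,-32,0,0,0],[60,12,27,-32,0,0,0],[60,12,27,-32,0,0,0],[60,12,27,-30,0,0,0]]}}

```text
clock: 24.78
position: [0.4382, 0.2279, 0.3639]
ee_rot: [0.655, 1.47, -0.654]
force: [0.7, -0.2, -0.0]
width: 0.655
```

Emit:
{"api": "arm_command", "payload": {"motion": [[60,0,0,0,0,0,0],[60,0,0,0,0,0,0]]}}

```text
clock: 25.02
position: [0.4384, 0.2259, 0.3642]
ee_rot: [0.654, 1.469, -0.656]
force: [-0.7, -0.6, -0.3]
width: 0.654
```

```bash
python3 - <<'E'
from h import *
go([438,226.5,61],-48)
s=arm.observe();d=get_image("wrist");W=cloud(d,s);cv2.imwrite("pics/w5.png",d["frame"][:,:,::-1])
for c in ("wrist","top","side"): print([(np.round(r["point"],4).tolist(),round(r["p"],2)) for r in pinpoint(c,"damper_grip")][:2])
p=W[(W[...,2]>.045)&(W[...,2]<.08)&(np.hypot(W[...,0]-.438,W[...,1]-.2265)<.04)];c,sn=.743,.669
q=(p[:,:2]-[.5424,.322])@np.array([[c,-sn],[sn,c]]);
if len(p):print(len(p),"blower x' range",q[:,0].min(),q[:,0].max(),"y'",q[:,1].min(),q[:,1].max(),p[:,2].max())
E
```

```text
t 25.02 grasp [438.4 225.8 205.2] x [-0.    -0.001 -1.   ] z [ 0.669 -0.744  0.001] F [-0.7 -0.6 -0.3] w 60.0
turn deg(tool) [-0.  0.  0.] | shift after turn [ 1.442e+02  1.000e-01 -7.000e-01] | before turn [144.2   0.2  -0.8] | world [  -0.4    0.6 -144.2] tool y [0.743 0.669 0.   ]
[([0.4372, 0.228, 0.0654], 0.78)]
[([0.4375, 0.2275, 0.0587], 0.58)]
[([0.4393, 0.2279, 0.0565], 0.6)]
1193 blower x' range -0.1517033853990816 -0.10408880887915935 y' -0.012741172863645598 0.01477303772449149 0.07524858408306345
```

View pics/w5.png

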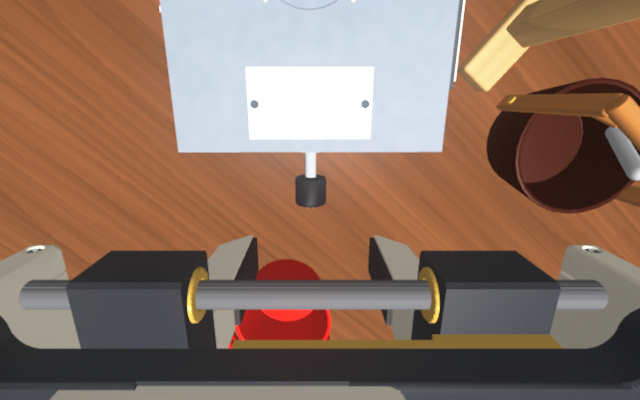

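The wrist picture shows the damper knob at (311,190), aligned with the tool; the red pail is well behind. Descend and grip.

Emit:
{"api": "arm_command", "payload": {"motion": [[60,45,1,-2,0,0,0],[60,45,0,0,0,0,0],[60,35,0,0,0,0,0],[60,18,0,0,0,0,0],[60,0,0,0,0,0,0]]}}

```text
clock: 25.85
position: [0.4376, 0.2278, 0.2206]
ee_rot: [0.655, 1.47, -0.657]
force: [-0.9, -0.9, 0.1]
width: 0.655
```

Emit:
{"api": "arm_command", "payload": {"motion": [[20,0,0,0,0,0,0],[20,0,0,0,0,0,0],[20,0,0,0,0,0,0],[20,0,0,0,0,0,0],[20,0,0,0,0,0,0]], "newtons": 30}}

```text
clock: 26.48
position: [0.438, 0.2286, 0.2216]
ee_rot: [0.655, 1.469, -0.654]
force: [-0.6, -1.1, 5.0]
width: 0.298
```

```bash
python3 - <<'E'
from h import *
go([438,228,61],-48)
E
```

```text
t 26.48 grasp [438.1 228.7  62.6] x [ 0.001  0.    -1.   ] z [ 0.669 -0.744  0.   ] F [-0.6 -1.1  5. ] w 27.3
turn deg(tool) [-0.  0. -0.] | shift after turn [ 1.6 -0.4  0.5] | before turn [ 1.6 -0.4  0.5] | world [ 0.  -0.6 -1.6] tool y [0.743 0.669 0.   ]
```

Emit:
{"api": "arm_command", "payload": {"motion": [[20,0,-5,0,0,0,0],[20,0,-5,0,0,0,0],[20,0,-5,0,0,0,0],[20,0,-5,0,0,0,0],[20,0,0,0,0,0,0]]}}

```text
clock: 27.1
position: [0.4228, 0.2149, 0.2216]
ee_rot: [0.656, 1.469, -0.654]
force: [2.8, 1.6, 3.8]
width: 0.293
```

Emit:
{"api": "arm_command", "payload": {"motion": [[20,0,0,0,0,0,0],[20,0,0,0,0,0,0]]}}

```text
clock: 27.35
position: [0.423, 0.215, 0.2215]
ee_rot: [0.656, 1.469, -0.654]
force: [0.7, 0.8, 7.0]
width: 0.294
```

```bash
python3 - <<'E'
from h import *
s,R,g=st();print(((g*1000-[438.1,228.7,62.6])@[.743,.669,0]))
E
```

```text
t 27.35 grasp [423.1 215.1  62.5] x [ 0.001  0.001 -1.   ] z [ 0.669 -0.744  0.   ] F [0.7 0.8 7. ] w 26.9
-20.254606363764392
```

Emit:
{"api": "arm_command", "payload": {"motion": [[30,0,0,0,0,0,0],[40,0,0,0,0,0,0],[60,0,0,0,0,0,0],[60,0,0,0,0,0,0],[60,-20,0,0,0,0,0]], "newtons": 20}}

```text
clock: 27.98
position: [0.4223, 0.2149, 0.2406]
ee_rot: [0.653, 1.471, -0.657]
force: [-0.0, 0.2, 0.5]
width: 0.648
```

Emit:
{"api": "arm_command", "payload": {"motion": [[60,-40,0,0,0,0,0],[60,-50,0,0,0,0,0],[60,-40,0,0,0,0,0],[60,0,45,0,0,0,0],[60,0,45,0,0,0,0]]}}

```text
clock: 28.6
position: [0.4904, 0.2763, 0.3722]
ee_rot: [0.656, 1.47, -0.652]
force: [0.8, -0.5, 0.3]
width: 0.653
```

Emit:
{"api": "arm_command", "payload": {"motion": [[60,0,0,0,0,0,0],[60,0,0,0,0,0,0],[60,0,0,0,0,0,0]]}}

```text
clock: 28.98
position: [0.4893, 0.2745, 0.3712]
ee_rot: [0.655, 1.47, -0.656]
force: [0.3, -0.4, 0.8]
width: 0.652
```

```bash
python3 - <<'E'
from h import *
go([563,342.5,150],-48);print(arm.observe()["joints"])
s=arm.observe();d=get_image("wrist");W=cloud(d,s);cv2.imwrite("pics/w6.png",d["frame"][:,:,::-1]);np.savez("w6",W=W)
for n in ("trim_grip","trim_mark","damper_grip"):
  for c in ("wrist","top","side"): print(n,c,[(np.round(r["point"],4).tolist(),round(r["p"],2)) for r in pinpoint(c,n)][:2])
E
```

```text
t 28.98 grasp [489.2 274.5 212.2] x [-0.001 -0.    -1.   ] z [ 0.668 -0.744 -0.   ] F [ 0.3 -0.4  0.8] w 59.9
turn deg(tool) [-0.1 -0.   0. ] | shift after turn [ 62.2 100.3  -1.2] | before turn [ 62.1 100.3  -1.4] | world [ 73.7  68.  -62.2] tool y [0.743 0.669 0.   ]
[-1.1272965   0.42076733  0.72571427  1.81731161 -0.32284352  1.02581754
 -1.11392625]
trim_grip wrist [([0.5637, 0.3417, 0.0841], 0.93)]
trim_grip top [([0.5655, 0.3408, 0.082], 0.47)]
trim_grip side [([0.5446, 0.325, -0.0041], 0.44)]
trim_mark wrist [([0.5673, 0.3882, 0.0978], 0.58)]
trim_mark top [([0.5663, 0.387, 0.1021], 0.75)]
trim_mark side [([0.5664, 0.3864, 0.102], 0.63)]
damper_grip wrist [([0.4196, 0.2148, 0.0659], 0.92)]
damper_grip top [([0.4375, 0.2275, 0.0587], 0.58)]
damper_grip side [([0.4393, 0.2279, 0.0565], 0.6)]
```

View pics/w6.png

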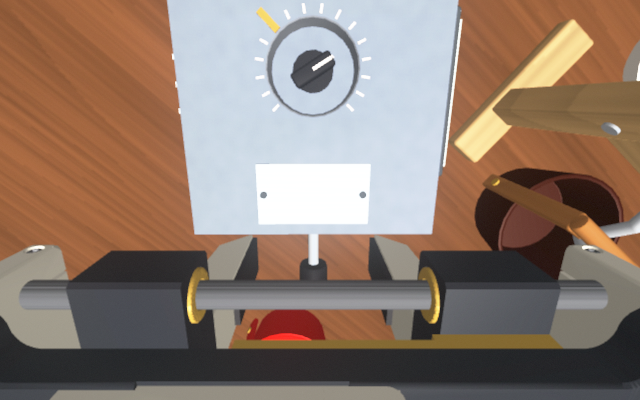

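The wrist picture shows the knob at (313,70) with its white pointer toward (333,55), and the brass mark at (268,19). The damper knob is pulled out at (313,270). Next I'll compute the angles.

```bash
cat >> h.py <<'E'
def trim():
    s=arm.observe();d=get_image("wrist");f=d["frame"].astype(int);K=d["K"];T=np.array(d["tool_from_camera"]);R=Ro.from_rotvec(s["ee_rot"]).as_matrix()
    o=R@T[:3,3]+s["position"];M=R@T[:3,:3]
    v,u=np.mgrid[:400,:640];ray=np.stack([(u-K[0,2])/K[0,0],(v-K[1,2])/K[1,1],np.ones(u.shape)],-1)@M.T
    pl=lambda z:(o+ray*((z-o[2])/ray[...,2])[...,None])[...,:2]*1000
    r,g,b=f[...,0],f[...,1],f[...,2];Pm=pl(.101);Pk=pl(.094);C=np.array([564.,342.])
    dm=np.hypot(*(Pm-C).transpose(2,0,1));dk=np.hypot(*(Pk-C).transpose(2,0,1))
    mm=(dm<62)&(dm>30)&(r-b>70)&(g>120)
    fl=(np.hypot(*(pl(.074)-C).transpose(2,0,1))<24)&(r<70)&(f.max(2)<75)
    wm=(dk<20)&(f.min(2)>150)
    for n,m,P in (("mark",mm,Pm),("line",wm,Pk)):
        p=P[m]
        if len(p)<5: print(n,len(p));continue
        c=p.mean(0);e=np.linalg.svd(p-c)[2][0];e*=np.sign(e@(c-C))
        print(n,len(p),"centre",np.round(c,1),"axis deg",round(np.degrees(np.arctan2(e[1],e[0])),1),"radial deg",round(np.degrees(np.arctan2(*(c-C)[::-1])),1),"line offset from C",round(float(np.cross(e,C-c)),1))
    return d
E
python3 - <<'E' 2>/dev/null
from h import *
trim()
z=np.load("w6.npz")["W"];dd=np.hypot(z[...,0]-.564,z[...,1]-.342)
p=z[(dd<.025)&(z[...,2]>.088)&(z[...,2]<.098)]*1000;print("bar top",len(p),cv2.minAreaRect(p[:,:2].astype(np.float32)))
E
```

```text
mark 198 centre [567.5 387.5] axis deg 86.9 radial deg 85.6 line offset from C 1.1
line 1050 centre [565.1 341.7] axis deg 70.9 radial deg -14.3 line offset from C 1.1
bar top 785 ((565.2710571289062, 343.8102722167969), (12.030374526977539, 34.49150466918945), 73.44305419921875)
```

Pointer at −16.6°, mark at 87.0°, axis ≈ (565.3, 343.8). So I need a turn of 103.6° counter-clockwise from above, gripping with the jaw at −106.6° so joint 7 ends mid-range.

Emit:
{"api": "arm_command", "payload": {"motion": [[40,0,0,0,10,0,0],[40,0,0,0,10,0,0],[40,0,0,0,10,0,0],[30,0,0,0,10,0,0],[18,0,0,0,10,0,0]]}}

```text
clock: 30.15
position: [0.4898, 0.2754, 0.3713]
ee_rot: [1.316, 1.137, -1.316]
force: [-0.1, 1.0, -1.0]
width: 0.268
```

Emit:
{"api": "arm_command", "payload": {"motion": [[18,0,0,0,8.6,0,0],[18,0,0,0,0,0,0],[18,0,0,0,0,0,0]]}}

```text
clock: 30.52
position: [0.4898, 0.2754, 0.3712]
ee_rot: [1.417, 1.059, -1.417]
force: [-0.2, 0.1, -0.4]
width: 0.201
```

```bash
python3 - <<'E'
from h import *
go([565.3,343.5,130],-106.6);print(arm.observe()["joints"])
E
```

```text
t 30.52 grasp [489.8 275.4 212.2] x [ 0. -0. -1.] z [-0.283 -0.959  0.   ] F [-0.2  0.1 -0.4] w 18.4
turn deg(tool) [ 0.2  0.  -0. ] | shift after turn [ 82.2  52.9 -86.8] | before turn [ 82.2  53.2 -86.7] | world [ 75.5  68.1 -82.2] tool y [ 0.958 -0.286  0.   ]
[-1.29160262  0.50861408  1.00593063  1.82648874 -0.48562883  1.07798874
 -1.96146347]
```

Emit:
{"api": "arm_command", "payload": {"motion": [[18,0,27,-43,0,0,0],[18,0,26,-44,0.2,0,0],[18,40,0,0,0,0,0],[18,36,0,0,0,0,0],[18,0,0,0,0,0,0]]}}

```text
clock: 31.15
position: [0.5646, 0.3433, 0.2928]
ee_rot: [1.417, 1.057, -1.426]
force: [-0.3, -0.1, -0.2]
width: 0.196
```

Emit:
{"api": "arm_command", "payload": {"motion": [[18,0,0,0,0,0,0],[18,0,0,0,0,0,0]]}}

```text
clock: 31.4
position: [0.5661, 0.3436, 0.2972]
ee_rot: [1.424, 1.056, -1.419]
force: [-0.3, 0.8, -0.2]
width: 0.196
```

```bash
python3 - <<'E'
from h import *
go([565.3,343.5,97],-106.6);print(arm.observe()["joints"])
d=get_image("wrist");s=arm.observe();W=cloud(d,s);cv2.imwrite("pics/w7.png",d["frame"][:,:,::-1])
dd=np.hypot(W[...,0]-.565,W[...,1]-.343);p=W[(dd<.025)&(W[...,2]>.088)&(W[...,2]<.098)]*1000
if len(p)>5:print("bar top",len(p),cv2.minAreaRect(p[:,:2].astype(np.float32)))
E
```

```text
t 31.4 grasp [566.4 343.8 138.2] x [ 0.002  0.002 -1.   ] z [-0.289 -0.957 -0.002] F [-0.3  0.8 -0.2] w 18.0
turn deg(tool) [-0.2 -0.1 -0.1] | shift after turn [41.2 -0.7  0.3] | before turn [41.2 -0.8  0.4] | world [ -0.8  -0.1 -41.2] tool y [ 0.958 -0.286  0.   ]
[-1.1515679   0.73535683  0.88406455  1.64406151 -0.63372553  1.06946939
 -1.94259749]
bar top 1003 ((565.8865356445312, 343.35101318359375), (11.75903034210205, 34.45760726928711), 72.96337890625)
```

View pics/w7.png

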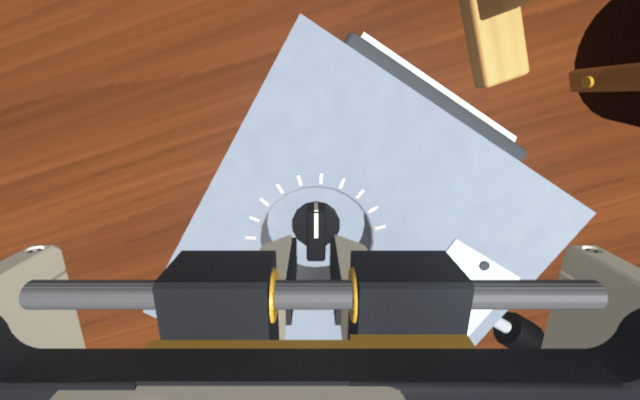

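The pointer bar at (316,225) is centred between the jaws and aligned with them. Enter the well and grip.

Emit:
{"api": "arm_command", "payload": {"motion": [[18,15,-0.5,0,0,0,0],[18,15,0,0,0,0,0],[18,10,0,0,0,0,0],[18,0,0,0,0,0,0],[18,0,0,0,0,0,0]]}}

```text
clock: 32.08
position: [0.5652, 0.3436, 0.2554]
ee_rot: [1.422, 1.055, -1.422]
force: [0.7, 0.9, -0.4]
width: 0.198
```

Emit:
{"api": "arm_command", "payload": {"motion": [[8,0,0,0,0,0,0],[8,0,0,0,0,0,0],[8,0,0,0,0,0,0],[8,0,0,0,0,0,0]], "newtons": 12}}

```text
clock: 32.58
position: [0.5651, 0.3429, 0.2556]
ee_rot: [1.422, 1.055, -1.423]
force: [-2.3, -4.5, 4.3]
width: 0.129
```

```bash
python3 - <<'E'
from h import *
go([565.5,343.5,97],-3);print(arm.observe()["ft_torque"])
E
```

```text
t 32.58 grasp [565.  342.7  96.6] x [-0.    -0.001 -1.   ] z [-0.29  -0.957  0.001] F [-2.3 -4.5  4.3] w 11.8
turn deg(tool) [76.1  0.  -0. ] | shift after turn [-0.4 -0.7 -0.4] | before turn [-0.4  0.2 -0.7] | world [0.4 0.6 0.4] tool y [-0.052 -0.999 -0.   ]
[-1.12859575  0.72622737  0.06085438]
```

Emit:
{"api": "arm_command", "payload": {"motion": [[8,0,0,0,-9,0,0],[8,0,0,0,-9,0,0],[8,0,0,0,-9,0,0],[8,0,0,0,-9,0,0],[8,0,0,0,-9,0,0]]}}

```text
clock: 33.2
position: [0.565, 0.3431, 0.2556]
ee_rot: [0.836, 1.404, -0.837]
force: [-1.6, -4.3, 2.0]
width: 0.128
```

Emit:
{"api": "arm_command", "payload": {"motion": [[8,0,0,0,-9,0,0],[8,0,0,0,-9,0,0],[8,0,0,0,-9,0,0],[8,0,0,0,-9,0,0],[8,0,0,0,-9,0,0]]}}

```text
clock: 33.83
position: [0.5649, 0.3432, 0.2556]
ee_rot: [0.227, 1.559, -0.227]
force: [-3.8, -3.1, 2.4]
width: 0.126
```

Emit:
{"api": "arm_command", "payload": {"motion": [[8,0,0,0,-9,0,0],[8,0,0,0,-4.9,0,0],[8,0,0,0,0,0,0],[8,0,0,0,0,0,0]]}}

```text
clock: 34.33
position: [0.5648, 0.3433, 0.2556]
ee_rot: [0.042, 1.571, -0.043]
force: [-4.2, -3.8, 6.4]
width: 0.129
```

```bash
python3 - <<'E'
from h import *
go([565.5,343.5,97],-3);print(arm.observe()["ft_torque"])
d=get_image("top");cv2.imwrite("pics/t8.png",cv2.resize(d["frame"][140:250,140:270,::-1],None,fx=4,fy=4))
E
```

```text
t 34.33 grasp [564.7 343.3  96.6] x [-0.001 -0.    -1.   ] z [ 0.999 -0.054 -0.001] F [-4.2 -3.8  6.4] w 11.8
turn deg(tool) [-0.1 -0.   0. ] | shift after turn [-0.4  0.3  0.6] | before turn [-0.4  0.3  0.6] | world [0.7 0.2 0.4] tool y [0.052 0.999 0.   ]
[-1.02069116  0.90787124  0.01652136]
```

Emit:
{"api": "arm_command", "payload": {"motion": [[14,0,0,0,0,0,0],[18,0,0,0,0,0,0],[18,0,0,0,0,0,0],[18,-15,0,0,0,0,0],[18,-40,0,0,0,0,0]]}}

```text
clock: 35.0
position: [0.5645, 0.3435, 0.3099]
ee_rot: [0.039, 1.573, -0.042]
force: [0.1, 0.9, -0.3]
width: 0.193
```

Emit:
{"api": "arm_command", "payload": {"motion": [[30,-50,0,0,0,0,0],[60,-20,-50,0,0,0,0],[60,0,-50,0,0,0,0],[60,0,0,0,0,0,0],[60,0,0,0,0,0,0]]}}

```text
clock: 35.62
position: [0.5599, 0.2442, 0.3811]
ee_rot: [0.041, 1.57, -0.039]
force: [-0.6, 0.7, -0.9]
width: 0.644
```

```bash
python3 - <<'E' 2>/dev/null
from h import *
st();d=trim();s=arm.observe();W=cloud(d,s);cv2.imwrite("pics/w9.png",d["frame"][:,:,::-1])
dd=np.hypot(W[...,0]-.565,W[...,1]-.343);p=W[(dd<.025)&(W[...,2]>.088)&(W[...,2]<.098)]*1000
print("bar top",len(p),cv2.minAreaRect(p[:,:2].astype(np.float32)))
print([(np.round(r["point"],4).tolist(),round(r["p"],2)) for r in pinpoint("wrist","damper_grip")][:2])
tilt()
E
```

```text
t 35.62 grasp [560.  244.4 222.1] x [ 0.001  0.001 -1.   ] z [ 0.999 -0.051  0.001] F [-0.6  0.7 -0.9] w 59.1
mark 138 centre [567.5 385.8] axis deg 87.0 radial deg 85.4 line offset from C 1.2
line 968 centre [562.9 342.7] axis deg 179.9 radial deg 148.0 line offset from C 0.7
bar top 704 ((564.19287109375, 345.0140686035156), (34.2529182434082, 11.721025466918945), 87.50374603271484)
[([0.4218, 0.2134, 0.0626], 0.72)]
A 635 x 5/50/95 [560. 597. 638.] z [ 45.  50. 104.] bar [606.  103.4 169.8]
B 577 x 5/50/95 [570. 602. 629.] z [45. 52. 81.] bar [ 613.6 -132.6  170. ]
C 585 x 5/50/95 [574. 606. 635.] z [45. 52. 81.] bar [ 619.5 -257.4  169.9]
```

View pics/w9.png

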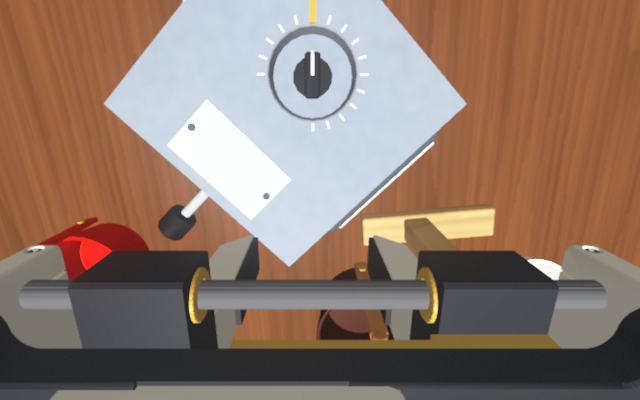

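The pointer (313,62) lines up with the brass mark (313,10): 87.5° against 87.0°. The damper is at its middle position, all three vessels hang still, and the robot is clear of everything.

```bash
python3 -c "
from cell import arm
print(arm.sign_off())"
```

```text
the job is handed in; nothing more can be done
None
```

The job is done in the order asked and handed in at about 36 s on the robot's clock. The sign-off reports no verdict.

- **Vessels:** The three dark-lacquered vessels on the bench hang by their handles on hooks 4, 2 and 1; the fourth was not there. The red, blue and turquoise look-alikes were not touched. In the last depth check, all three bars sat level in the dips, with the bodies hanging below them.
- **Swing:** The vessel on hook 2 was swinging soon after the third was hung, possibly from the announced knock. It settled by itself and stayed in place in the checks that followed.
- **Damper:** The rod was pulled 20.3 mm to its middle click, with about 1 N of pull left before I let go. The last wrist view still showed it pulled out to about the middle.
- **Trim knob:** It was turned about 104° counter-clockwise. The pointer reads 87.5° against 87.0° for the brass mark, and the last picture shows them in line.
- **Checks that disagreed:** My colour-based reading of the pointer's white line was wrong (it picked up other pixels), so I used the depth outline of the bar and the picture instead. The top and side networks reported the damper in its old place, but they were reading pictures taken before the pull.

The jar, bowl and brush were not touched.

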